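Close, pin and squeeze the doll-head gluing jig

TASK

The two glued half shells of a doll's head sit in the two upright jaws of the hinged jig. Fold the swinging jaw fully shut against the fixed one, take the steel locking pin from the tool rack and push it from above through the aligned holes of the lugs until its knob sits on the top lug. Then squeeze the two closed jaws together between the gripper's fingers and finish like that, still squeezing and not letting go, so that the glue can take; leave the other tools and everything else on the bench undisturbed.

Things in the scene. Friction and masses are not known exactly. Their poses are not given: they have to be found in the camera images.
- jig: hinged gluing jig screwed to the bench. Origin: centre of the underside of its steel base plate, 190 (x) x 120 (y) x 10 mm; z up. Vertical hinge axis at x +68, y 0 mm; pin axis at x -60, y 0. Shut, the jaws meet on the plane y = 0 and are 56 mm thick together (outer faces y -28 and +28), free on both sides above the base plate. Immovable; place and heading vary.
- fixed_jaw: jaw that does not move, same origin and axes as jig: aluminium block x -46 to +56, y 0 to +28, top z 90 mm. The crown of a half shell of a doll's head stands out of its nest to z 107 (x -15 to +25, y 0 to +20). Two steel lugs (x -74 to -46, y -12 to +28; z 24 to 40 and 72 to 90) have a vertical 12 mm through hole at x -60, y 0.
- swing_jaw: jaw that swings. Origin: on the hinge axis at bench level; axes parallel to the jig's when shut. Aluminium block x -114 to -12, y -28 (outer face) to 0 (inner face), z 10 to 90 mm; its half shell stands out to z 107. One lug at the free end (x -142 to -114, y -28 to +12, z 42 to 70) with a 12 mm hole at x -128, y 0; shut, it lies between the fixed jaw's lugs.
- jaw_hinge (a joint): angle of the swinging jaw, rad: 0 = shut against a firm stop, grows as it opens (the free end moves to the jig's -y side), at most 1.9; starts open between 0.7 and 1.4. The hinge is a little stiff (0.12 N m) and stays where it is left. Push the outer face of the jaw to close it.
- pin_hole (a point): centre of the mouth of the pin hole, on top of the upper lug of the fixed jaw (90 mm above the bench); z up
- lock_pin: steel pin upright in the rack: knurled cylindrical knob, 20 mm diameter, 36 high, flat top, on a 10 mm shaft, 77 long, ending in a 14 mm taper (point 3 mm across). About 0.11 kg. Origin: on the axis under the knob (knob 36 up, shaft 77 down); z up along the pin. Hangs by its knob, origin 100 mm above the bench. Home: origin at pin_hole. Slides in with a light push.
- pin_tip (a point): the point of the locking pin, 77 mm below its origin
- rack: plywood tool rack fixed on the bench, 190 x 60 x 100 mm: a 14 mm board on two legs, with three 12 mm holes in a row along its x axis at x = -55, 0 and +55 mm. Origin: centre of the underside; z up. The tools hang in the holes by their collars, which one where differs.
- awl: bystander in the rack: awl with a pear-shaped wooden handle, 26 mm across and 54 mm high; origin on its axis at the rack's top
- pin_vice: bystander in the rack: slim aluminium pin vice, handle 11 mm across and 52 mm high; origin on its axis at the rack's top
- paper_cup: bystander: open paper cup, 74 mm across, 80 mm high; origin under its centre
- glue_bottle: bystander: small white glue bottle, 32 mm across, 85 mm high; origin under its centre
- thread_cone: bystander: cone of thread, 72 mm across, 140 mm high; origin under its centre
- head_casting: bystander: grey cast doll's head standing on its neck, 52 mm across (ears 56), 70 mm high; origin under its centre
- water_bottle: bystander: clear bottle, 68 mm across, 190 mm high; origin under its centre
- brush: bystander: flat brush 170 mm long lying flat along its own x axis, handle to -x; origin under its middle

How it is judged:
By the outcome, as a careful person would: the job done as asked, in the order asked, and still so for the second after the job is handed in, while the arm keeps its last pose, push and grip.
It also fails if it takes over 56 s, if anything falls off the work surface, if the arm or the gripper's body presses on something with over 40 N, if the wrist force passes 120 N, or if a joint passes its speed limit or range.

ROBOT

A 6-joint arm with a two-finger parallel gripper is mounted at the origin on the work surface. World frame = base frame: x ahead of the robot, y to its left, z up, the work surface at z = 0. Lengths are in m, angles in degrees, forces in N, time in s.
With the tool pointing down it reaches from about 0.375 to 0.9 m from the base axis. Payload 3.1 kg.
Tool frame: the origin (TCP) lies midway between the tips of the shut fingers; the grasp point (between the pads) lies 19 mm behind it (bot.hold_point_z is the distance from the TCP to the grasp point, in m); z points along the fingers, y is the line along which they close (so a half turn about z gives the same grasp; the last joint's range is limited). The gripper opens to 87 mm and grips with 3 to 60 N. Pads are 19 mm wide; open, the fingers measure 117 mm over their backs; the gripper's body (75 mm by 190 mm) begins 51 mm behind the grasp point.
Start: joints at [-79.727, 30.224, 82.088, -0, 67.689, -10.227], TCP at [0.219, -0.585, 0.185] pointing down, gripper open.
Joint ranges: [-176.69, 176.69], [-43.24, 126.21], [12.49, 139.97], [-82, 262], [0, 151.66], [-163.58, 163.58]. Speed limits (degrees/s): [159.86, 159.86, 180, 180, 180, 180].

INTERFACE

Orientations are given as a 3x3 rotation matrix whose columns are the frame's x, y, z axes.
In Python, from rig import read_state, optics, order, bot gives the robot as it stands.
- The arm moves only by the tool drive_tool, never from a script. Its argument "steps" is a list of rows, each a list of 7 numbers: the finger opening in mm, from 0 to 87, then the shift along the tool's x, y, z normalised to -1 to 1, where 1 is 0.12 m, then the turn, a rotation vector about the tool's x, y, z normalised to -1 to 1, where 1 is 1.5 rad. In form: [[jaw, tx, ty, tz, ax, ay, az], ...]. A call has 1 to 8 rows; each row is the pose to reach, as a shift and turn from the pose commanded when the call began, along the tool's axes at that moment; what a row does not reach only later rows make up. A row lasts 1/10 s, in which the tool goes at most 50 mm and 8.59 degrees, less where a joint would pass 70% of its speed; a pose out of reach is approached as far as the arm can. A call with a number of a shift or a turn outside -1 to 1 is refused whole. A call with a gripper value outside its range is refused whole. The fingers move at their own pace and stop on an object; the grip force is fixed at half the most. Time passes only in rows, so rows that repeat a pose let the fingers close. It gives the time, the measured TCP pose, the force, the opening and the grip force at its end, in the units of the state.
- read_state(): the state, without advancing time (a new reading comes with each control period).
- optics.capture(name): name is "side" or "top" or "wrist"; returns a dict with "color" (480x640x3 uint8, blue, green, red), "range_z" (480x640 float32, m along the optical axis (not along the pixel's ray), 0 where there is no reading), "fx", "fy", "cx", "cy" (pixels), "D" ([k1, k2, p1, p2, k3] as OpenCV has them; the pictures are not rectified), "rvec" (rotation vector, rad) and "tvec" (3), from world to camera coordinates, as OpenCV has them. Camera axes: x right, y down, z forward; pixel columns grow to the right and rows downward; lengths in m; the calibration is good to about 2 mm. A picture is of the moment at which its call begins.
- order.hand_in(): hands the job in; it is judged then, once.
The state is a dict: "time_s": time; "joint_positions": joint angles; "qvel": joint speeds; "tau": joint torques, N m; "position": TCP position; "tcp_rot": TCP orientation; "force": force on the tool from outside, world axes, zero at the start; "moment": the same for the moment, N m; "opening": opening from 0.0 (shut) to 1.0 (fully open); "grasp_force": force on a finger pad.
Only numpy, scipy, OpenCV 4.12 (cv2) and the standard library are available. Lean on these libraries where they do the work, as an engineer would, in place of code of your own. Each camera call takes 0.05 s, during which the arm holds its last target. There are 200 camera calls.

## Working session

There is one attempt and no reset: what is moved stays moved. The work goes in short steps, Python scripts to look and compute and a tool call to move; the robot and the scene stay as the last step left them, time stands still between calls to the robot, and variables do not carry over. Pictures are saved under pics/ and viewed, at most 10 in all, crops included, and the job is handed in when it is done.

Besides the shell and the picture viewer there is one more tool, called as name([rows], argument=value, ...), one row to a line, values as JSON. drive_tool: Moves the arm, as the interface text tells. Scaled input: -1 to 1 covers 0.12 m each way for a shift and 1.5 rad each way for a turn. Its arguments: {"type":"object","properties":{"steps":{"type":"array"}},"required":["steps"]}

```bash
ls; mkdir -p pics; cat > h.py <<'E'
import numpy as np, cv2
from rig import read_state, optics, order, bot
def K(c): return np.array([[c['fx'],0,c['cx']],[0,c['fy'],c['cy']],[0,0,1.]])
def cloud(c):
    R=cv2.Rodrigues(np.array(c['rvec'],float))[0]; t=np.array(c['tvec'],float).ravel()
    v,u=np.mgrid[0:480,0:640]
    p=cv2.undistortPoints(np.stack([u,v],-1).reshape(-1,1,2).astype(float),K(c),np.array(c['D'],float)).reshape(480,640,2)
    z=c['range_z'][...,None]
    P=np.concatenate([p*z,z],-1)
    W=(P-t)@R
    W[c['range_z']<=0]=np.nan
    return W
def ray(c,u,v,h):
    R=cv2.Rodrigues(np.array(c['rvec'],float))[0]; t=np.array(c['tvec'],float).ravel()
    p=cv2.undistortPoints(np.array([[[u,v]]],float),K(c),np.array(c['D'],float)).ravel()
    o=-R.T@t; d=R.T@np.array([p[0],p[1],1]); return o+d*(h-o[2])/d[2]
E
python3 - <<'E'
from h import *
for n in('top','side'):
    c=optics.capture(n); np.save(n+'.npy',c,allow_pickle=True); cv2.imwrite(f'pics/{n}0.png',c['color'])
    R=cv2.Rodrigues(np.array(c['rvec'],float))[0]; print(n,-R.T@np.array(c['tvec']).ravel(),c['fx'])
s=read_state(); print(s); print(bot.hold_point_z)
E
```

```text
pics
top [0.38897399 0.05485891 1.69035659] 577.5445299701524
side [0.20754743 0.74947134 0.97271093] 513.2084512385064
{'time_s': 0.1, 'joint_positions': array([-7.97269731e+01,  3.02732283e+01,  8.21473712e+01, -1.33087739e-03,
        6.76911542e+01, -1.02279997e+01]), 'qvel': array([ 0.0370492 , -0.12393123, -0.17728253, -0.06057795,  0.0131359 ,
       -0.04098403]), 'tau': array([ 7.16985511e-06, -4.40982771e+01, -1.77151018e+01,  6.34113676e-02,
        5.34003088e-02, -4.99796454e-05]), 'position': array([ 0.21877229, -0.5846872 ,  0.18458327]), 'tcp_rot': array([[ 9.36662879e-01,  3.50232088e-01, -3.68989872e-04],
       [ 3.50232131e-01, -9.36660977e-01,  1.91536916e-03],
       [ 3.25205325e-04, -1.92328730e-03, -9.99998098e-01]]), 'force': array([ 0.29453872,  0.27072228, -0.18618386]), 'moment': array([ 0.01959272,  0.02863109, -0.00344097]), 'grasp_force': 0.0, 'opening': 1.0013830246793485}
0.0187
```

View pics/top0.png

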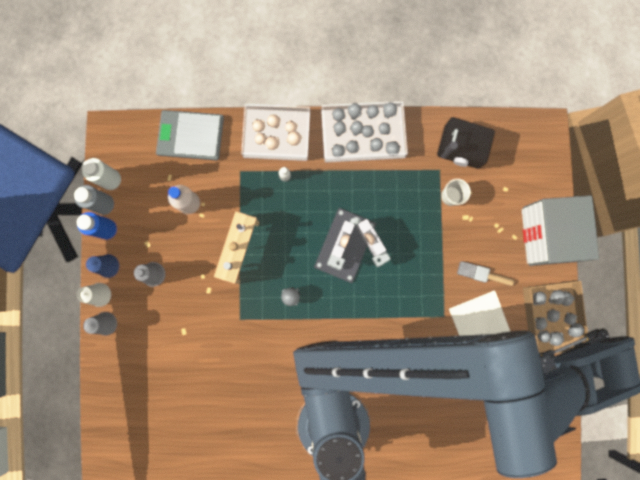

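View pics/side0.png

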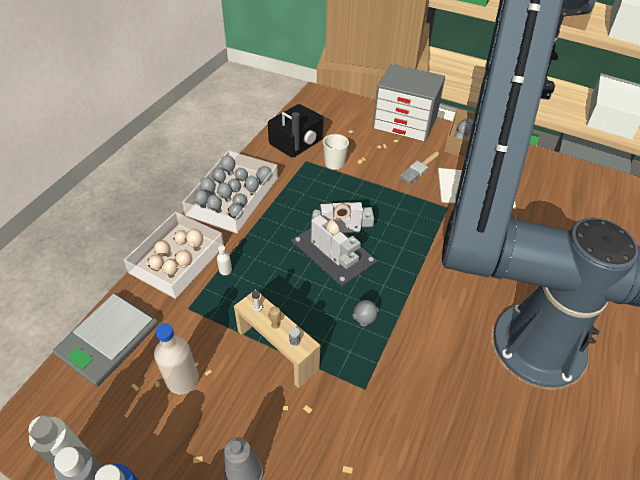

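The top view shows the jig at about (345,245), with the swing jaw open to the right and the hinge near (360,222). The rack is at about (235,247), with tools near (240,228), (234,246) and (228,265). In the side view the tools are at about (257,300), (275,317) and (295,335).

```bash
python3 - <<'E'
from h import *
t=np.load('top.npy',allow_pickle=True).item(); s=np.load('side.npy',allow_pickle=True).item()
f=lambda im,x,y,w,h:cv2.resize(im[y:y+h,x:x+w],(400,300),interpolation=cv2.INTER_CUBIC)
m=np.vstack([np.hstack([f(t['color'],305,200,100,75),f(t['color'],205,205,100,75)]),np.hstack([f(s['color'],285,190,120,90),f(s['color'],220,275,120,90)])])
cv2.imwrite('pics/m.png',m)
W=cloud(t)
# reference heights
print('mat z',np.nanmedian(W[280:310,330:420,2]))
x0,x1,y0,y1=300,405,195,290
def rect(mask,name):
    P=W[mask][:,:2].astype(np.float32)
    r=cv2.minAreaRect(P*1000); print(name,len(P),r, P.mean(0))
roi=np.zeros((480,640),bool); roi[y0:y1,x0:x1]=1
z=W[...,2]
with np.errstate(all='ignore'):
  m=roi&(abs(z-0.09)<.008)
  n,l,st,ce=cv2.connectedComponentsWithStats(m.astype(np.uint8))
  for i in range(1,n):
    if st[i,4]>20: rect(l==i,'z90 %d'%i)
  rect(roi&(z>.098)&(z<.115),'crown')
  roi2=np.zeros((480,640),bool); roi2[200:295,205:270]=1
  rect(roi2&(abs(z-.1)<.006),'rack')
  mm=roi2&(z>.115)
  n,l,st,ce=cv2.connectedComponentsWithStats(mm.astype(np.uint8))
  for i in range(1,n): print(ce[i],st[i],np.nanmax(z[l==i]),np.median(W[l==i],0))
# base plate
m=roi&(t['color'].max(2)<95)&(t['color'][...,2]>=t['color'][...,1]-3)
m=cv2.morphologyEx(m.astype(np.uint8),cv2.MORPH_OPEN,np.ones((2,2)))>0
print(m.sum())
# side cloud tops
V=cloud(s); zz=V[...,2]
with np.errstate(all='ignore'):
  print('side mat',np.nanmedian(zz[260:280,390:400]))
  reg=(V[...,0]>.3)&(V[...,0]<.7)&(V[...,1]>-.2)&(V[...,1]<.15)
  m=reg&(abs(zz-.09)<.004)
  n,l,st,ce=cv2.connectedComponentsWithStats(m.astype(np.uint8))
  for i in range(1,n):
    if st[i,4]>20:
      P=V[l==i][:,:2].astype(np.float32); print('side z90',len(P),ce[i],cv2.minAreaRect(P*1000))
  reg=(V[...,0]>.3)&(V[...,0]<.7)&(V[...,1]>.2)&(V[...,1]<.4)
  m=reg&(zz>.115)&(zz<.17)
  n,l,st,ce=cv2.connectedComponentsWithStats(m.astype(np.uint8))
  for i in range(1,n):
    if st[i,4]>8: print('tool',ce[i],st[i],np.nanmax(zz[l==i]),np.median(V[l==i],0))
E
```

```text
mat z 0.0015714943851134245
z90 1 722 ((527.376953125, -58.14152526855469), (119.71939086914062, 164.65377807617188), 19.45145034790039) [ 0.5282789  -0.06418533]
crown 109 ((531.7213134765625, -62.31544494628906), (109.95137786865234, 145.08541870117188), 16.958698272705078) [ 0.5346318  -0.07275005]
rack 1226 ((514.239990234375, 265.49139404296875), (62.3613395690918, 191.36892700195312), 71.72237396240234) [0.5142086  0.26481524]
[238.80555556 225.77777778] [236 223   7   7  36] 0.1575701640449454 [0.5651263  0.24718789 0.15128398]
[232.88888889 245.5       ] [229 241   9  10  72] 0.1572056208642394 [0.51353122 0.26369169 0.14868439]
[227.07407407 265.2037037 ] [223 262   9   8  54] 0.1454123146377311 [0.46177573 0.28163837 0.13491547]
556
side mat 0.0011187975783173755
side z90 246 [341.3495935  206.54878049] ((538.9869384765625, -110.615478515625), (102.0474624633789, 32.04986572265625), 31.334131240844727)
side z90 531 [334.66854991 232.47269303] ((528.1824951171875, -29.893707275390625), (42.99184036254883, 152.78271484375), 68.43162536621094)
side z90 40 [342.025 210.225] ((532.835693359375, -99.6279296875), (34.80388641357422, 8.105377197265625), 25.468751907348633)
tool [255.83838384 297.55555556] [252 290   8  17  99] 0.1556872386270685 [0.56429991 0.25650823 0.14859251]
tool [274.61988304 314.76023392] [268 307  14  17 171] 0.15669477968640916 [0.51059132 0.27631578 0.1452183 ]
tool [294.32824427 334.51145038] [289 328  11  14 131] 0.13979184289060845 [0.45950016 0.29220858 0.1344561 ]
tool [182.37837838 340.02702703] [175 336  14  11  37] 0.1347621386176992 [0.64447108 0.39692297 0.12669227]
```

View pics/m.png

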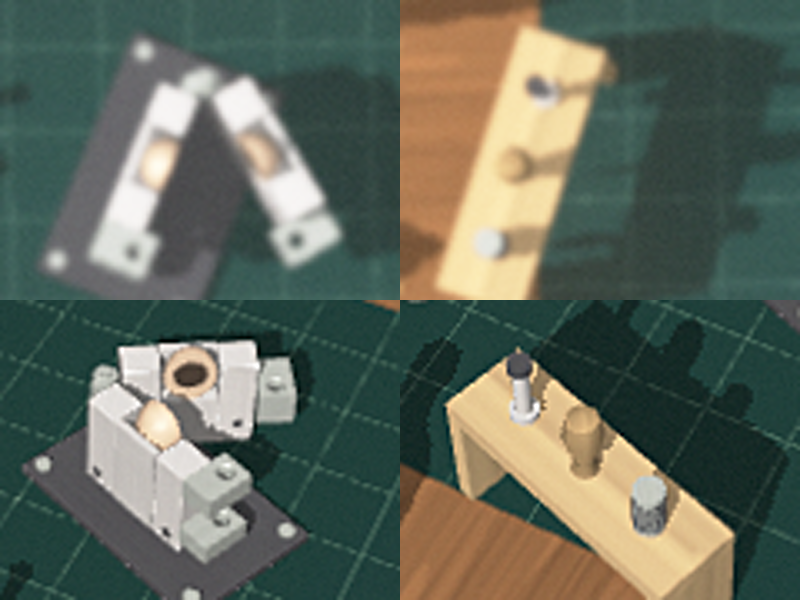

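The top view shows the fixed lug hole at about (338,262), the swing lug hole at (379,260), and plate screws at (341,212) and (319,265). The knurled knob of the lock pin is the rack tool nearest the robot, at (227,265) in top and (294,334) in side.

```bash
python3 - <<'E'
from h import *
t=np.load('top.npy',allow_pickle=True).item(); s=np.load('side.npy',allow_pickle=True).item()
def blob(c,u,v,r,dark):
    g=cv2.cvtColor(c['color'],cv2.COLOR_BGR2GRAY).astype(float)
    u0,v0=int(round(u)),int(round(v)); p=g[v0-r:v0+r+1,u0-r:u0+r+1]
    w=(p.max()-p) if dark else (p-p.min()); w=np.clip(w-.5*w.max(),0,None)
    yy,xx=np.mgrid[-r:r+1,-r:r+1]; return u0+(w*xx).sum()/w.sum(),v0+(w*yy).sum()/w.sum()
Z=dict(fix=.09,swing=.07,scr=.011)
for n,c,u,v,h,d in [('fix top',t,338,262.5,.09,1),('fix side',s,353.4,241.6,.09,1),('swing top',t,379.25,260,.07,1),('swing side',s,367.5,214.6,.07,1),
 ('scrA top',t,340.75,212.5,.012,0),('scrB top',t,319,265,.012,0),('scr s1',s,285+43*.3,190+164*.3,.012,0),('scr s2',s,285+287*.3,190+230*.3,.012,0),('scr s3',s,285+193*.3,190+295*.3,.012,0)]:
    u,v=blob(c,u,v,2 if d else 3,d); print(n,round(u,1),round(v,1),ray(c,u,v,h).round(4))
# tools: knob top
for n,c,b in(('top',t,(221,258,14,14)),('side',s,(286,324,18,12))):
    x,y,w,h=b; W=cloud(c)[y:y+h,x:x+w]
    im=c['color'][y:y+h,x:x+w].astype(int); sat=im.max(2)-im.min(2)
    m=(sat<32)&(im.max(2)>130); ys,xs=np.nonzero(m); u,v=x+xs.mean(),y+ys.mean()
    print('knob',n,m.sum(),u,v,ray(c,u,v,.136).round(4), xs.min()+x,xs.max()+x,ys.min()+y,ys.max()+y)
# rack long axis via rect of side cloud at 0.1
V=cloud(s)
m=(abs(V[...,2]-.1)<.004)&(abs(V[...,0]-.51)<.14)&(abs(V[...,1]-.27)<.1)
r=cv2.minAreaRect((V[m][:,:2]*1000).astype(np.float32)); print('rack side',r)
# base plate corners from side via mask and rect at z=.01
for n,c,reg in(('top',t,(300,195,110,100)),('side',s,(270,180,140,115))):
    W=cloud(c); z=W[...,2]; im=c['color'].astype(int)
    m=(abs(z-.01)<.006)&(im.max(2)<110)&(im[...,2]>im[...,1]-8)&(abs(W[...,0]-.53)<.17)&(abs(W[...,1]+.05)<.15)
    k=cv2.morphologyEx(m.astype(np.uint8),cv2.MORPH_OPEN,np.ones((3,3)))
    ys,xs=np.nonzero(k); P=np.array([ray(c,a,b,.01)[:2] for a,b in zip(xs,ys)])*1000
    print('plate',n,len(P),cv2.minAreaRect(P.astype(np.float32)))
E
```

```text
fix top 337.6 262.8 [ 0.4669 -0.0188  0.09  ]
fix side 351.7 242.5 [ 0.4685 -0.011   0.09  ]
swing top 378.5 259.8 [ 0.4749 -0.1353  0.07  ]
swing side 367.1 216.1 [ 0.4753 -0.1274  0.07  ]
scrA top 340.5 212.4 [ 0.6185 -0.0331  0.012 ]
scrB top 318.7 264.6 [0.4661 0.0326 0.012 ]
scr s1 297.5 238.7 [ 0.6196 -0.0276  0.012 ]
scr s2 370.5 258.6 [ 0.4292 -0.0503  0.012 ]
scr s3 341.9 278.5 [0.4668 0.038  0.012 ]
knob top 46 227.32608695652175 265.3478260869565 [0.4608 0.2805 0.136 ] 224 231 262 268
knob side 70 294.37142857142857 331.65714285714284 [0.4615 0.2878 0.136 ] 290 299 328 335
rack side ((514.0458374023438, 271.17401123046875), (62.9094123840332, 193.50466918945312), 71.82569885253906)
plate top 523 ((506.5935363769531, -39.575279235839844), (114.82743835449219, 151.63629150390625), 68.0887680053711)
plate side 1265 ((523.3359985351562, -36.57958984375), (122.80935668945312, 192.28619384765625), 67.05718994140625)
```

```bash
cat >> h.py <<'E'
from scipy.spatial.transform import Rotation as Ro
def go(x,y,z,yaw=156.9):
    s=read_state(); R=s['tcp_rot']; a=np.radians(yaw)
    T=np.array([[np.cos(a),np.sin(a),0],[np.sin(a),-np.cos(a),0],[0,0,-1.]])
    d=R.T@(np.array([x,y,z])-s['position'])/.12; r=Ro.from_matrix(R.T@T).as_rotvec()/1.5
    print('go',d.round(3),r.round(3))
def jig(x,y,O=(.5229,-.0384),h=-23.1):
    c,s_=np.cos(np.radians(h)),np.sin(np.radians(h)); return np.array(O)+np.array([c*x-s_*y,s_*x+c*y])
E

```

drive_tool([
  [0,0.9,-0.55,0,0,0,-0.75],
  [0,0.9,-0.55,0,0,0,-0.75],
  [0,0.9,-0.55,0,0,0,-0.75],
  [0,0.9,-0.55,0,0,0,-0.75],
  [0,0.9,-0.55,0,0,0,-0.75],
  [0,0.9,-0.55,0,0,0,-0.75],
  [0,0.9,-0.55,0,0,0,-0.75],
  [0,0.9,-0.55,0,0,0,-0.75],
])

```text
time_s: 0.9
position: [0.2969, -0.4853, 0.185]
tcp_rot: [[0.083, 0.997, -0.0], [0.997, -0.083, 0.001], [0.001, -0.0, -1.0]]
force: [0.5, 0.7, 0.4]
opening: 0.354
grasp_force: 0.0
```

```bash
python3 -c "
from h import *
go(.539,-.183,.185); s=read_state(); print(s['position'],s['joint_positions'],s['time_s'])"
```

```text
go [2.678e+00 1.801e+00 2.000e-03] [ 0.    -0.001 -0.834]
[ 0.29685315 -0.48527525  0.18500192] [-6.97961830e+01  2.59483155e+01  9.02601486e+01 -1.34644141e-03
  6.38563174e+01 -6.50141903e+01] 0.9
```

drive_tool([
  [0,0.95,0.6,0,0,0,-0.7],
  [0,0.95,0.6,0,0,0,-0.7],
  [0,0.95,0.6,0,0,0,-0.7],
  [0,0.95,0.6,0,0,0,-0.7],
  [0,0.95,0.6,0,0,0,-0.7],
  [0,0.95,0.6,0,0,0,-0.7],
  [0,0.95,0.6,0,0,0,-0.7],
  [0,0.95,0.6,0,0,0,-0.7],
])

```text
time_s: 1.7
position: [0.3786, -0.3781, 0.1851]
tcp_rot: [[-0.82, 0.572, -0.0], [0.572, 0.82, 0.001], [0.001, 0.0, -1.0]]
force: [0.3, -0.4, -0.0]
opening: 0.004
grasp_force: 0.0
```

```bash
python3 -c "
from h import *
go(.539,-.183,.185)"
```

```text
go [-1.670e-01  2.099e+00  2.000e-03] [ 0.    -0.001 -0.137]
```

drive_tool([
  [0,0,0.4,0,0,0,-0.1],
  [0,-0.1,0.8,0,0,0,-0.137],
  [0,-0.1,1,0,0,0,-0.137],
  [0,-0.1,1,0,0,0,-0.137],
])

```text
time_s: 2.1
position: [0.4584, -0.284, 0.1851]
tcp_rot: [[-0.92, 0.392, -0.0], [0.392, 0.92, 0.002], [0.001, 0.001, -1.0]]
force: [0.2, -0.2, 0.2]
opening: 0.007
grasp_force: 0.0
```

```bash
python3 - <<'E'
from h import *
go(.539,-.183,.185); go(.539,-.183,.055)
c=optics.capture('wrist'); cv2.imwrite('pics/w1.png',c['color']); np.save('w1.npy',c,allow_pickle=True)
E
```

```text
go [-0.289  1.038  0.002] [ 0.001 -0.001  0.001]
go [-0.289  1.037  1.086] [ 0.001 -0.001  0.001]
```

View pics/w1.png

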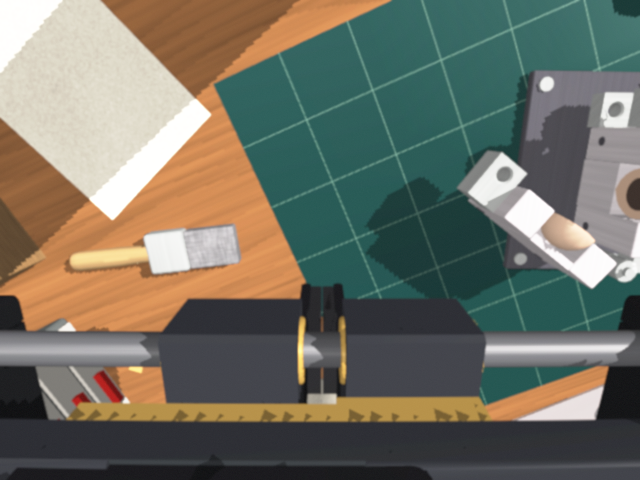

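The wrist picture shows the fixed lug hole at (616,110), the swing lug hole at (504,174), and plate screws at (546,84) and (520,259).

```bash
python3 - <<'E'
from h import *
c=np.load('w1.npy',allow_pickle=True).item(); W=cloud(c)
print(W[174,490],W[106,597])
for u,v,h in((616,110,.09),(504,174,.07),(546,84,.012),(520,259,.012),(625,270,.09)): print(u,v,ray(c,u,v,h).round(4))
R=cv2.Rodrigues(np.array(c['rvec'],float))[0]; print(-R.T@np.array(c['tvec']).ravel())
E
```

```text
[ 0.47240535 -0.14192101  0.0712408 ] [ 0.46223673 -0.02596453  0.03435382]
616 110 [ 0.4586 -0.0496  0.09  ]
504 174 [ 0.4772 -0.131   0.07  ]
546 84 [ 0.4303 -0.0508  0.012 ]
520 259 [ 0.5835 -0.1162  0.012 ]
625 270 [ 0.5863 -0.067   0.09  ]
[ 0.38765858 -0.25412146  0.38487185]
```

drive_tool([
  [0,-0.25,0.35,0,0,0,0],
  [0,-0.3,0.6,0,0,0,0],
  [0,-0.3,0.75,0.2,0,0,0],
  [0,-0.3,0.75,0.6,0,0,0],
  [0,-0.3,0.75,0.9,0,0,0],
  [0,-0.3,0.75,1,0,0,0],
  [0,-0.3,0.75,1,0,0,0],
])

```text
time_s: 2.85
position: [0.5239, -0.2187, 0.0638]
tcp_rot: [[-0.919, 0.395, -0.004], [0.395, 0.919, 0.002], [0.004, 0.0, -1.0]]
force: [-1.3, 0.3, 0.0]
opening: 0.006
grasp_force: 0.0
```

```bash
cat > push.py <<'E'
from h import *
import sys
O=(.5245,-.039)
s=read_state(); p=s['position']
for th in map(float,sys.argv[2:]):
    r=.092; d=np.array([-np.cos(th),-np.sin(th)]); n=np.array([np.sin(th),-np.cos(th)])
    sup=.0095*abs(n[0])+.015*abs(n[1])
    q=np.array([.068,0])+r*d+(.028+sup+float(sys.argv[1]))*n
    w=jig(*q,O=O); R=s['tcp_rot']; print(th,q.round(4),(R.T@(np.array([*w,.06])-p)/.12).round(3))
print('f',s['force'])
E
python3 push.py 0.0 1.0 .944 .8 .6 .4 .2 .05 0
```

```text
1.0 [ 0.0554 -0.1012] [0.123 0.535 0.032]
0.944 [ 0.0501 -0.1006] [0.167 0.54  0.032]
0.8 [ 0.0364 -0.0975] [0.281 0.565 0.033]
0.6 [ 0.0179 -0.0897] [0.435 0.63  0.034]
0.4 [ 0.001  -0.0777] [0.577 0.73  0.034]
0.2 [-0.0133 -0.062 ] [0.696 0.861 0.035]
0.05 [-0.0217 -0.048 ] [0.766 0.977 0.035]
0.0 [-0.024 -0.043] [0.786 1.019 0.035]
f [-1.3388268   0.2933968   0.01043756]
```

drive_tool([
  [0,0.06,0.25,0.03,0,0,0],
  [0,0.13,0.5,0.03,0,0,0],
  [0,0.22,0.56,0.03,0,0,0],
  [0,0.36,0.6,0.03,0,0,0],
  [0,0.5,0.68,0.03,0,0,0],
  [0,0.6,0.76,0.03,0,0,0],
  [0,0.7,0.86,0.03,0,0,0],
  [0,0.7,0.86,0.03,0,0,0],
])

```text
time_s: 3.65
position: [0.4876, -0.0888, 0.0624]
tcp_rot: [[-0.92, 0.391, -0.001], [0.391, 0.92, 0.001], [0.001, 0.0, -1.0]]
force: [-0.7, -0.4, 0.6]
opening: 0.003
grasp_force: 0.0
```

```bash
python3 push.py 0.0 .2 .1 .05 0
```

```text
0.2 [-0.0133 -0.062 ] [-0.009 -0.014  0.02 ]
0.1 [-0.0192 -0.0528] [0.04  0.062 0.02 ]
0.05 [-0.0217 -0.048 ] [0.061 0.102 0.02 ]
0.0 [-0.024 -0.043] [0.08  0.144 0.02 ]
f [-0.69222652 -0.36669883  0.59924988]
```

drive_tool([
  [0,0.03,0.05,0.02,0,0,0],
  [0,0.05,0.09,0.02,0,0,0],
  [0,0.08,0.12,0.02,0,0,0],
  [0,0.08,0.145,0.02,0,0,0],
  [0,0.08,0.16,0.02,0,0,0],
  [0,0.08,0.16,0.02,0,0,0],
])

```text
time_s: 4.25
position: [0.4879, -0.0689, 0.0594]
tcp_rot: [[-0.92, 0.392, 0.0], [0.392, 0.92, -0.0], [-0.0, 0.0, -1.0]]
force: [-0.1, 0.3, -0.0]
opening: 0.006
grasp_force: 0.0
```

```bash
python3 - <<'E'
from h import *
print(read_state()['force'])
s=optics.capture('side'); t=optics.capture('top')
f=lambda im,x,y,w,h:cv2.resize(im[y:y+h,x:x+w],(400,300),interpolation=cv2.INTER_CUBIC)
cv2.imwrite('pics/m2.png',np.hstack([f(t['color'],305,200,100,75),f(s['color'],285,190,120,90)]))
E
```

```text
[-0.05931081  0.26457324 -0.04910494]
```

View pics/m2.png

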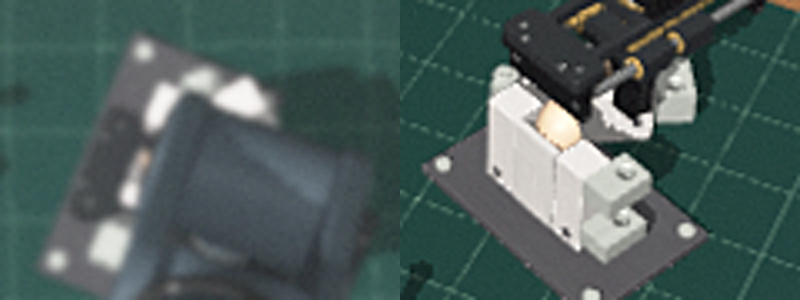

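The picture shows the swing jaw still open, with its lug at about (675,90) in the crop, nearly where it was. I'll check its pose from depth before pushing again.

```bash
python3 - <<'E'
from h import *
O=np.array((.5245,-.039)); a=np.radians(-23.1); Rj=np.array([[np.cos(a),-np.sin(a)],[np.sin(a),np.cos(a)]])
w=optics.capture('wrist'); cv2.imwrite('pics/w2.png',w['color'])
s0=np.load('side.npy',allow_pickle=True).item(); s1=optics.capture('side')
for n,c in(('before',s0),('now',s1),('wrist',w)):
    W=cloud(c); q=(W[...,:2]-O)@Rj
    for lo,hi in((.064,.075),(.086,.094)):
        m=(W[...,2]>lo)&(W[...,2]<hi)&(q[...,1]<-.005)&(q[...,1]>-.16)&(abs(q[...,0])<.13)
        if m.sum()<5: print(n,lo,m.sum()); continue
        P=q[m]; print(n,lo,len(P),cv2.minAreaRect((P*1000).astype(np.float32)),P.min(0).round(3),P.max(0).round(3))
print(read_state()['joint_positions'].round(1))
E
```

```text
before 0.064 247 ((-7.899425506591797, -69.79010009765625), (121.20580291748047, 141.43527221679688), 86.11325073242188) [-0.074 -0.132] [ 0.067 -0.006]
before 0.086 324 ((2.423858642578125, -56.50424575805664), (102.35002899169922, 156.28587341308594), 89.72607421875) [-0.075 -0.108] [ 0.081 -0.005]
now 0.064 136 ((-19.140350341796875, -44.55949401855469), (130.49046325683594, 129.01947021484375), 63.18314743041992) [-0.074 -0.13 ] [ 0.068 -0.006]
now 0.086 46 ((-0.42066192626953125, -37.169071197509766), (63.42474365234375, 151.3395233154297), 89.67278289794922) [-0.076 -0.069] [ 0.075 -0.005]
wrist 0.064 971 ((-29.058795928955078, -58.01759338378906), (104.01426696777344, 122.91165924072266), 66.16707611083984) [-0.073 -0.13 ] [ 0.048 -0.005]
wrist 0.086 1221 ((-16.654109954833984, -23.516101837158203), (16.140172958374023, 118.96326446533203), 70.73344421386719) [-0.073 -0.049] [ 0.04  -0.005]
[-21.1  31.9 107.4  -0.   40.7 -88. ]
```

View pics/w2.png

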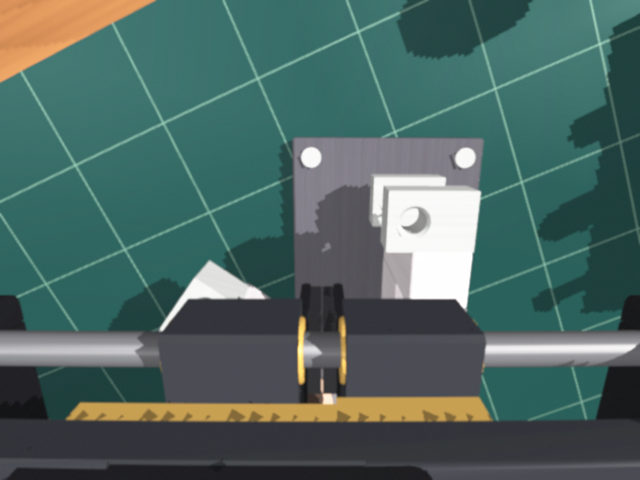

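```bash
python3 - <<'E'
from h import *
O=np.array((.5245,-.039)); a=np.radians(-23.1); Rj=np.array([[np.cos(a),-np.sin(a)],[np.sin(a),np.cos(a)]])
st=read_state(); print('tcp jig',(st['position'][:2]-O)@Rj,st['position'][2],st['opening'])
for n in('side','wrist'):
    c=optics.capture(n); W=cloud(c); q=(W[...,:2]-O)@Rj
    if n=='side':
        m=(abs(q[...,0]+.022)<.03)&(abs(q[...,1]+.042)<.035)&(W[...,2]>.02)
        for v,u in np.argwhere(m)[::max(1,m.sum()//25)]: print(u,v,(q[v,u]*1000).round(),round(W[v,u,2]*1000),c['color'][v,u])
        cv2.imwrite('pics/s3.png',cv2.resize(c['color'][170:260,300:420],(800,600),interpolation=cv2.INTER_CUBIC))
    else:
        m=(q[...,1]<-.07)&(W[...,2]>.03)&(W[...,2]<.1)
        P=np.c_[q[m],W[m][:,2]]; print(n,m.sum(),P.min(0),P.max(0),np.median(P,0))
E
```

```text
tcp jig [-0.02210826 -0.04219452] 0.059440640327968544 0.001704971789845727
387 123 [-52. -76.] 381 [45 43 34]
365 139 [-47. -21.] 364 [78 75 66]
360 145 [-42. -14.] 350 [118 109  94]
362 148 [-45. -17.] 343 [113 105  91]
361 151 [-45. -15.] 337 [115 106  92]
362 154 [-45. -20.] 326 [111 103  90]
349 158 [-19.  -9.] 306 [91 82 70]
359 161 [-43. -15.] 309 [113 102  89]
345 165 [ -5. -13.] 276 [15 13 12]
364 167 [-51. -23.] 294 [138 159 168]
364 170 [-50. -25.] 284 [221 228 230]
354 175 [-38.  -8.] 272 [30 29 26]
352 179 [-13. -31.] 232 [31 27 27]
347 182 [ -3. -26.] 219 [26 22 27]
352 184 [-15. -30.] 220 [23 21 20]
352 186 [-16. -29.] 215 [19 18 17]
346 188 [ -7. -20.] 207 [55 52 51]
344 190 [ -4. -17.] 201 [48 35 30]
343 192 [ -5. -14.] 197 [ 94 164 202]
342 194 [ -4. -12.] 192 [ 69 109 133]
340 196 [ -0. -10.] 184 [ 63  89 101]
344 198 [-13. -10.] 187 [52 52 49]
361 200 [-46. -30.] 193 [ 71 123 149]
356 206 [-52. -10.] 191 [56 44 38]
355 217 [-34. -30.] 130 [27 26 27]
355 223 [-33. -34.] 107 [24 21 21]
wrist 1709 [-0.02502429 -0.13012199  0.03037948] [ 0.00627023 -0.0854866   0.07191352] [-0.01609954 -0.10177064  0.0644733 ]
```

View pics/s3.png

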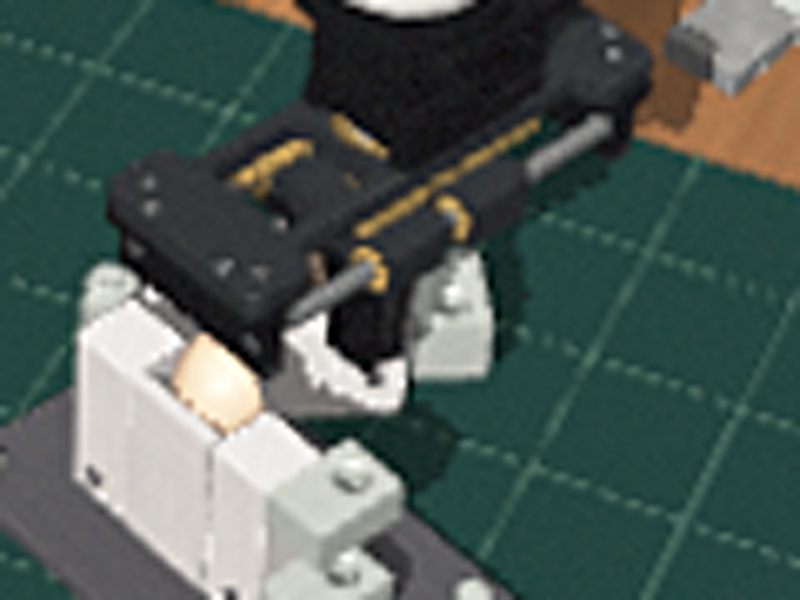

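```bash
python3 - <<'E'
from h import *
s=np.load('side.npy',allow_pickle=True).item()
def pr(x,y,z):
    w=np.r_[jig(x,y,O=(.5245,-.039)),z]; p=cv2.projectPoints(w.reshape(1,3),np.array(s['rvec'],float),np.array(s['tvec'],float),K(s),np.array(s['D'],float))[0].ravel()
    return p.round(1),((p-[300,170])*6.667).round()
print('tcp',pr(-.022,-.042,.06)); print('finger 30 up',pr(-.022,-.042,.1))
th=.944;d=np.array([-np.cos(th),-np.sin(th)])
for r in(.012,.114):
  for z in(.01,.09): print('inner',r,z,pr(*(np.array([.068,0])+r*d),z))
print('fixlug hole',pr(-.06,0,.09))
st=read_state(); print(st['time_s'],st['force'],st['joint_positions'])
E
```

```text
tcp (array([353. , 232.4]), array([354., 416.]))
finger 30 up (array([354.2, 220.9]), array([362., 340.]))
inner 0.012 0.01 (array([320.2, 233.5]), array([135., 423.]))
inner 0.012 0.09 (array([321. , 211.3]), array([140., 275.]))
inner 0.114 0.01 (array([359.6, 231.5]), array([397., 410.]))
inner 0.114 0.09 (array([362.2, 209.3]), array([414., 262.]))
fixlug hole (array([352.2, 241.2]), array([348., 474.]))
4.55 [-0.60103126 -0.0305086  -0.11481604] [-2.10960797e+01  3.19073506e+01  1.07385705e+02 -3.27672280e-03
  4.07049430e+01 -8.79753448e+01]
```

The fingers ended up between the jaws and the swing jaw did not move. I'll lift, go round to the outside again, and approach lower and more slowly, checking for contact.

drive_tool([
  [0,0,0,-0.4,0,0,0],
  [0,0,0,-0.8,0,0,0],
  [0,-0.1,-0.1,-0.8,0,0,0],
  [0,-0.4,-0.4,-0.8,0,0,0],
  [0,-0.7,-0.75,-0.8,0,0,0],
  [0,-0.7,-0.75,-0.8,0,0,0],
  [0,-0.7,-0.75,-0.4,0,0,0],
  [0,-0.7,-0.75,0,0,0,0],
])

```text
time_s: 5.35
position: [0.5306, -0.1864, 0.0591]
tcp_rot: [[-0.919, 0.394, 0.004], [0.394, 0.919, -0.002], [-0.004, -0.0, -1.0]]
force: [0.3, -0.4, -0.9]
opening: 0.005
grasp_force: 0.0
```

drive_tool([
  [0,0,0,0,0,0,0],
  [0,0,0,0.1,0,0,0],
  [0,0,0,0.1,0,0,0],
])

```text
time_s: 5.65
position: [0.5299, -0.1849, 0.048]
tcp_rot: [[-0.92, 0.392, 0.001], [0.392, 0.92, -0.001], [-0.001, -0.0, -1.0]]
force: [0.3, -0.4, -1.1]
opening: 0.009
grasp_force: 0.0
```

```bash
python3 push.py 0.0 .944 .8 ; python3 - <<'E'
from h import *
O=np.array((.5245,-.039)); a=np.radians(-23.1); Rj=np.array([[np.cos(a),-np.sin(a)],[np.sin(a),np.cos(a)]])
print((read_state()['position'][:2]-O)@Rj)
c=optics.capture('wrist'); W=cloud(c); q=(W[...,:2]-O)@Rj
m=(abs(W[...,2]-.09)<.004)&(q[...,1]<-.03); print(m.sum(),cv2.minAreaRect((q[m]*1000).astype(np.float32)))
m=(abs(W[...,2]-.07)<.004)&(q[...,1]<-.03); print(m.sum(),cv2.minAreaRect((q[m]*1000).astype(np.float32)))
cv2.imwrite('pics/w4.png',c['color'])
E
```

```text
0.944 [ 0.0501 -0.1006] [ 0.101  0.262 -0.1  ]
0.8 [ 0.0364 -0.0975] [ 0.215  0.288 -0.1  ]
f [ 0.27550432 -0.40549234 -1.12736638]
[ 0.06224245 -0.1320462 ]
8940 ((37.42277145385742, -85.30512237548828), (110.74449157714844, 70.91722106933594), 89.81815338134766)
5472 ((21.1544132232666, -78.73872375488281), (102.00247192382812, 40.349544525146484), 54.00447463989258)
```

View pics/w4.png

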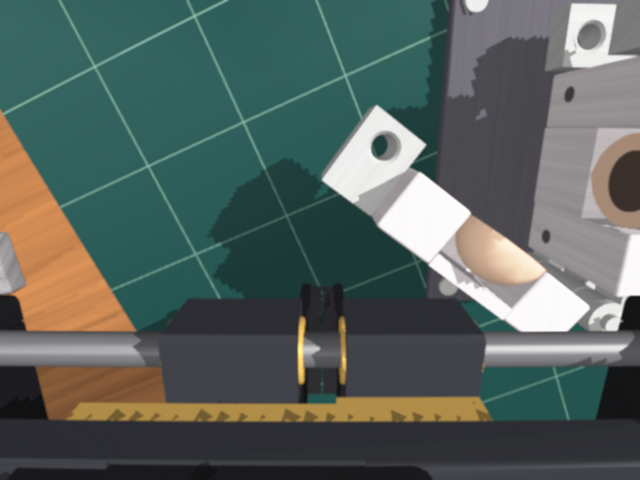

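The jaw is still at 54° open, its lug hole at (385,146), and the fingers are outside it. I'll push slowly and check.

drive_tool([
  [0,0.05,0.1,0,0,0,0],
  [0,0.1,0.2,0,0,0,0],
  [0,0.13,0.27,0,0,0,0],
  [0,0.18,0.28,0,0,0,0],
  [0,0.22,0.29,0,0,0,0],
  [0,0.28,0.31,0,0,0,0],
])

```text
time_s: 6.3
position: [0.514, -0.1377, 0.0479]
tcp_rot: [[-0.92, 0.393, 0.002], [0.393, 0.92, -0.001], [-0.003, -0.0, -1.0]]
force: [2.1, -1.1, -0.3]
opening: 0.006
grasp_force: 0.8
```

```bash
python3 push.py 0 .8 .7 .6 .4 .2; cat > ang.py <<'E'
from h import *
O=np.array((.5245,-.039)); a=np.radians(-23.1); Rj=np.array([[np.cos(a),-np.sin(a)],[np.sin(a),np.cos(a)]])
st=read_state();print('tcp jig',(st['position'][:2]-O)@Rj,st['position'][2],st['force'])
c=optics.capture('wrist'); W=cloud(c); q=(W[...,:2]-O)@Rj
m=(abs(W[...,2]-.07)<.003)&(q[...,1]<-.02)&(q[...,1]>-.15); n,l,s,ce=cv2.connectedComponentsWithStats(m.astype(np.uint8)); i=1+np.argmax(s[1:,4])
P=q[l==i]; print(s[i],'lug centre',np.median(P,0),cv2.minAreaRect((P*1000).astype(np.float32)))
E
python3 ang.py
```

```text
0.8 [ 0.0364 -0.0975] [-0.062 -0.022 -0.101]
0.7 [ 0.027  -0.0941] [ 0.016  0.006 -0.101]
0.6 [ 0.0179 -0.0897] [ 0.092  0.043 -0.101]
0.4 [ 0.001  -0.0777] [ 0.233  0.143 -0.102]
0.2 [-0.0133 -0.062 ] [ 0.353  0.274 -0.102]
f [ 2.09551372 -1.12783994 -0.2710064 ]
tcp jig [ 0.02901672 -0.09490448] 0.04785570830354959 [ 2.09551372 -1.12783994 -0.2710064 ]
[ 271  141  105  104 4889] lug centre [-0.0182184  -0.09514327] ((-16.132038116455078, -91.19219207763672), (36.35978698730469, 40.213905334472656), 43.00777816772461)
```

drive_tool([
  [0,0.05,0.02,0,0,0,0],
  [0,0.1,0.05,0,0,0,0],
  [0,0.15,0.08,0,0,0,0],
  [0,0.2,0.12,0,0,0,0],
  [0,0.24,0.15,0,0,0,0],
  [0,0.29,0.2,0,0,0,0],
  [0,0.33,0.25,0,0,0,0],
  [0,0.36,0.29,0,0,0,0],
])

```text
time_s: 7.15
position: [0.4865, -0.0875, 0.0474]
tcp_rot: [[-0.92, 0.392, -0.001], [0.392, 0.92, 0.0], [0.001, -0.0, -1.0]]
force: [0.5, -1.5, -0.2]
opening: 0.007
grasp_force: 0.7
```

```bash
python3 push.py 0 .2 .1 0; python3 ang.py
```

```text
0.2 [-0.0133 -0.062 ] [-0.022 -0.021 -0.105]
0.1 [-0.0192 -0.0528] [ 0.027  0.055 -0.105]
0.0 [-0.024 -0.043] [ 0.067  0.137 -0.105]
f [ 0.45739551 -1.54540076 -0.17111283]
tcp jig [-0.01597029 -0.05948927] 0.047381988109565266 [ 0.45739551 -1.54540076 -0.17111283]
[ 323  177   86   80 4344] lug centre [-0.05434053 -0.03941381] ((-53.7506103515625, -36.224700927734375), (29.665000915527344, 39.25370788574219), 12.332751274108887)
```

Moving properly (12° left). Press on to the stop.

drive_tool([
  [0,0.02,0.04,0,0,0,0],
  [0,0.04,0.08,0,0,0,0],
  [0,0.06,0.11,0,0,0,0],
  [0,0.07,0.14,0,0,0,0],
  [0,0.07,0.15,0,0,0,0],
  [0,0.07,0.16,0,0,0,0],
  [0,0.07,0.16,0,0,0,0],
])

```text
time_s: 7.9
position: [0.4866, -0.0671, 0.0473]
tcp_rot: [[-0.92, 0.393, -0.001], [0.393, 0.92, 0.0], [0.001, 0.0, -1.0]]
force: [-1.0, -0.2, -0.6]
opening: 0.003
grasp_force: 0.2
```

```bash
python3 push.py 0 0; python3 ang.py
```

```text
0.0 [-0.024 -0.043] [ 0.001 -0.019 -0.105]
f [-1.00114836 -0.20222723 -0.57057181]
tcp jig [-0.02385197 -0.04068482] 0.047347201367372686 [-1.00114836 -0.20222723 -0.57057181]
[ 339  192   28   84 1580] lug centre [-0.0587985  -0.02598861] ((-52.35484313964844, -25.6370792388916), (40.95433044433594, 12.112628936767578), 1.3011256456375122)
```

drive_tool([
  [0,0,0.01,0,0,0,0],
  [0,0,0.02,0,0,0,0],
  [0,0,0.025,0,0,0,0],
  [0,0,0.03,0,0,0,0],
  [0,0,0.03,0,0,0,0],
])

```text
time_s: 8.45
position: [0.4876, -0.0646, 0.0474]
tcp_rot: [[-0.92, 0.392, -0.002], [0.392, 0.92, -0.001], [0.001, -0.001, -1.0]]
force: [-3.0, -3.9, -0.0]
opening: 0.007
grasp_force: 2.4
```

```bash
python3 ang.py
```

```text
tcp jig [-0.02394005 -0.03799149] 0.04736698426855106 [-3.03838406 -3.90412344 -0.00618332]
[ 341  191   20   64 1127] lug centre [-0.05931506 -0.02433359] ((-58.61273956298828, -24.261890411376953), (29.546968460083008, 8.503031730651855), 0.01892729662358761)
```

drive_tool([
  [0,0,0.01,0,0,0,0],
  [0,0,0.02,0,0,0,0],
  [0,0,0.02,0,0,0,0],
])

```text
time_s: 8.8
position: [0.4876, -0.0645, 0.0474]
tcp_rot: [[-0.921, 0.389, -0.004], [0.389, 0.921, -0.004], [0.002, -0.005, -1.0]]
force: [-6.5, -12.4, 1.1]
opening: 0.006
grasp_force: 7.1
```

```bash
python3 ang.py
```

```text
tcp jig [-0.02397167 -0.03795343] 0.04736322393914605 [ -6.54630401 -12.38816945   1.12064797]
[ 340  191   21   65 1124] lug centre [-0.05945632 -0.02434313] ((-57.814388275146484, -24.264001846313477), (8.443629264831543, 31.176542282104492), 89.87882232666016)
```

The jaw is firmly against its stop: 14 N and no further motion. Now I'll back off, lift, and localise the hole from the wrist camera.

drive_tool([
  [0,0,-0.1,0,0,0,0],
  [0,0,-0.2,0,0,0,0],
  [30,0,-0.2,-0.3,0,0,0],
  [50,0,-0.1,-0.7,0,0,0],
  [50,0,0,-1,0,0,0],
  [50,0,0,-1,0,0,0],
  [50,0,0,-1,0,0,0],
])

```text
time_s: 9.55
position: [0.4899, -0.062, 0.1683]
tcp_rot: [[-0.92, 0.392, 0.003], [0.392, 0.92, -0.001], [-0.003, 0.001, -1.0]]
force: [-0.5, 0.1, -0.7]
opening: 0.377
grasp_force: 0.0
```

```bash
python3 - <<'E'
from h import *
c=optics.capture('wrist'); cv2.imwrite('pics/w5.png',c['color']); np.save('w5.npy',c,allow_pickle=True)
st=read_state(); print(st['position'])
go(.461,.284,.235)
go(.46,.22,.235)
E
```

```text
[ 0.48873617 -0.06186654  0.16707563]
go [ 1.344  2.56  -0.565] [ 0. -0. -0.]
go [ 1.143  2.066 -0.565] [ 0. -0. -0.]
```

View pics/w5.png

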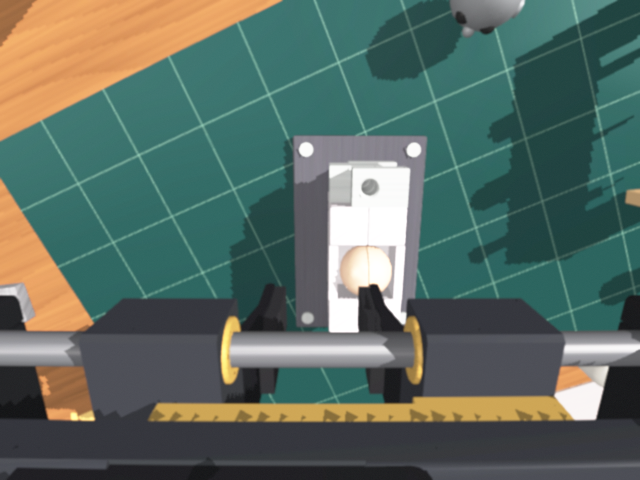

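Jaws shut; hole at (370,187), plate screws at (306,149), (414,150) and (308,318).

```bash
cat >> h.py <<'E'
def blob(c,u,v,r,dark):
    g=cv2.cvtColor(c['color'],cv2.COLOR_BGR2GRAY).astype(float)
    u0,v0=int(round(u)),int(round(v)); p=g[v0-r:v0+r+1,u0-r:u0+r+1]
    w=(p.max()-p) if dark else (p-p.min()); w=np.clip(w-.5*w.max(),0,None)
    yy,xx=np.mgrid[-r:r+1,-r:r+1]; return u0+(w*xx).sum()/w.sum(),v0+(w*yy).sum()/w.sum()
E
python3 - <<'E'
from h import *
c=np.load('w5.npy',allow_pickle=True).item(); W=cloud(c)
print('lugtop z',W[187,390],W[225,390],'mat',W[200,500])
u,v=blob(c,370,187,11,1); print(u,v,ray(c,u,v,.09))
for a,b in((306,149),(414,150),(308,318)):
    u,v=blob(c,a,b,9,0); print(u,v,ray(c,u,v,.012))
E
```

```text
lugtop z [ 0.47526762 -0.0019737   0.09076052] [ 0.50151068 -0.01163197  0.09073631] mat [0.54630523 0.10038136 0.00185716]
368.86117960679775 186.984071976008 [ 0.46948807 -0.01583199  0.09      ]
305.741456166419 149.05887815750373 [ 0.43011061 -0.05099826  0.012     ]
413.45502974340764 149.37583237148183 [0.4679683  0.03747001 0.012     ]
307.12517118597646 317.66009312517116 [ 0.58296381 -0.11661908  0.012     ]
```

drive_tool([
  [50,0.2,0.25,-0.3,0,0,0],
  [50,0.4,0.5,-0.4,0,0,0],
  [50,0.5,0.8,-0.4,0,0,0],
  [50,0.6,1,-0.4,0,0,0],
  [50,0.6,1,-0.4,0,0,0],
])

```text
time_s: 10.1
position: [0.4682, 0.0792, 0.2137]
tcp_rot: [[-0.921, 0.389, -0.004], [0.389, 0.921, 0.001], [0.005, -0.0, -1.0]]
force: [0.1, 0.1, 0.5]
opening: 0.57
grasp_force: 0.0
```

drive_tool([
  [50,0.1,0.25,0,0,0,0],
  [50,0.3,0.5,0,0,0,0],
  [50,0.5,0.8,0,0,0,0],
  [50,0.5,1,0,0,0,0],
  [50,0.5,1,0,0,0,0],
])

```text
time_s: 10.6
position: [0.4625, 0.2119, 0.2139]
tcp_rot: [[-0.921, 0.39, -0.001], [0.39, 0.921, 0.0], [0.001, -0.0, -1.0]]
force: [-0.6, -1.1, -0.2]
opening: 0.576
grasp_force: 0.0
```

```bash
python3 - <<'E'
from h import *
c=optics.capture('wrist'); cv2.imwrite('pics/w6.png',c['color']); np.save('w6.npy',c,allow_pickle=True)
st=read_state(); print(st['position'])
W=cloud(c); z=W[...,2]; m=(z>.112)&(z<.17)&(abs(W[...,0]-.51)<.13)&(abs(W[...,1]-.28)<.1)
n,l,s,ce=cv2.connectedComponentsWithStats(m.astype(np.uint8))
for i in range(1,n):
    if s[i,4]>60: print(ce[i].round(),s[i],np.median(W[l==i],0).round(4),np.nanmax(z[l==i]), np.median(c['color'][l==i],0))
p=cv2.projectPoints(np.array([[.461,.284,.136]]),np.array(c['rvec'],float),np.array(c['tvec'],float),K(c),np.array(c['D'],float))[0]; print('proj',p)
E
```

```text
[0.46182121 0.21041902 0.21388294]
[414. 196.] [397 180  35  33 814] [0.4606 0.2862 0.1362] 0.1387075286316259 [241. 244. 243.]
[419. 270.] [ 402  252   35   38 1028] [0.51   0.2693 0.1503] 0.15644052843610098 [132. 193. 232.]
proj [[[412.02803034 197.8216162 ]]]
```

```bash
python3 - <<'E'
from h import *
c=np.load('w6.npy',allow_pickle=True).item(); p=ray(c,414,196,.136); print(p); go(p[0],p[1],.11)
E
```

```text
[0.46030173 0.28574905 0.136     ]
go [0.255 0.575 0.865] [-0.001 -0.001  0.001]
```

drive_tool([
  [50,0.15,0.3,0,0,0,0],
  [50,0.25,0.57,0,0,0,0],
  [50,0.255,0.575,0,0,0,0],
  [50,0.255,0.575,0.3,0,0,0],
  [50,0.255,0.575,0.6,0,0,0],
  [50,0.255,0.575,0.8,0,0,0],
  [50,0.255,0.575,0.865,0,0,0],
  [50,0.255,0.575,0.865,0,0,0],
])

```text
time_s: 11.45
position: [0.4602, 0.2841, 0.1103]
tcp_rot: [[-0.919, 0.394, -0.004], [0.394, 0.919, -0.002], [0.003, -0.003, -1.0]]
force: [0.0, -1.0, 0.2]
opening: 0.572
grasp_force: 0.0
```

```bash
python3 -c "
from h import *
print(read_state()['position']); go(.4603,.2857,.110)"
```

```text
[0.46024629 0.28411727 0.11032287]
go [0.005 0.012 0.003] [-0.002 -0.002 -0.001]
```

drive_tool([
  [40,0,0.01,0,0,0,0],
  [25,0,0.01,0,0,0,0],
  [8,0,0.01,0,0,0,0],
  [8,0,0.01,0,0,0,0],
  [8,0,0.01,0,0,0,0],
  [8,0,0.01,0,0,0,0],
  [8,0,0.01,0,0,0,0],
])

```text
time_s: 12.15
position: [0.4614, 0.2873, 0.1117]
tcp_rot: [[-0.92, 0.392, 0.0], [0.392, 0.92, -0.0], [-0.0, 0.0, -1.0]]
force: [0.1, 0.5, -0.3]
opening: 0.108
grasp_force: 0.0
```

The fingers closed to about 9 mm with no force, so they missed the knob. I'll check before anything else.

```bash
python3 - <<'E'
from h import *
s=optics.capture('side'); w=optics.capture('wrist'); st=read_state(); print(st['opening'],st['grasp_force'],st['position'])
W=cloud(s); 
for n,c in(('side',s),('wrist',w)):
    for z in(.11,.13,.16):
        p=cv2.projectPoints(np.array([[*st['position'][:2],z]]),np.array(c['rvec'],float),np.array(c['tvec'],float),K(c),np.array(c['D'],float))[0].ravel(); print(n,z,p.round(1))
for v in range(285,350,3): print(v,[(int(W[v,u,2]*1000) if np.isfinite(W[v,u,2]) else -1) for u in range(280,312,4)],s['color'][v,294])
a=cv2.resize(s['color'][265:355,245:345],(444,400),interpolation=cv2.INTER_CUBIC); b=cv2.resize(w['color'][250:480,220:440],(356,400))
cv2.imwrite('pics/x.png',np.hstack([a,b[:,:356]]))
E
```

```text
0.09960260539820955 0.0 [0.46138334 0.28729535 0.11164161]
side 0.11 [294.7 338.7]
side 0.13 [294.6 333.2]
side 0.16 [294.4 324.5]
wrist 0.11 [320.6 273.9]
wrist 0.13 [320.6 288.1]
wrist 0.16 [320.6 315.5]
285 [323, 328, 326, 328, 328, 326, 324, 317] [28 26 25]
288 [268, 276, 322, 324, 324, 319, 317, 311] [30 29 29]
291 [262, 267, 279, 298, 298, 314, -1, 283] [23 22 20]
294 [260, 250, 270, 289, 287, 285, 282, 271] [25 21 22]
297 [259, 247, 259, 281, 284, 281, 272, 266] [28 24 25]
300 [243, 261, 251, 263, 281, 273, 264, 257] [22 19 21]
303 [242, 252, 262, 261, 274, 262, 255, 245] [29 26 27]
306 [241, 242, 256, 261, 260, 256, 228, 242] [53 50 49]
309 [242, 243, 263, 258, 254, 208, 214, 235] [43 41 37]
312 [243, 261, 261, 255, 242, 198, 236, 232] [ 80 143 175]
315 [260, 261, 250, 241, 242, 242, 232, 3] [56 50 47]
318 [261, 254, 243, 243, 241, 241, 182, 2] [58 55 50]
321 [101, 232, 241, 243, 238, 232, 1, 0] [58 57 54]
324 [100, 234, 238, 242, 232, 221, 0, -1] [41 38 37]
327 [236, 235, 230, 231, 100, 159, 1, 2] [35 33 30]
330 [235, 98, 156, 169, 137, 98, 0, 0] [20 17 16]
333 [99, 99, 99, 158, 134, 101, 99, 0] [36 36 35]
336 [99, 98, 95, 136, 135, 101, 98, 100] [208 218 214]
339 [98, 100, 99, 124, 124, 101, 101, 98] [111 113 112]
342 [99, 98, 103, 111, 114, 97, 101, 100] [110 110 111]
345 [100, 97, 99, 101, 104, 99, 99, 99] [163 173 178]
348 [98, 100, 97, 99, 98, 103, 100, 100] [159 218 241]
```

View pics/x.png

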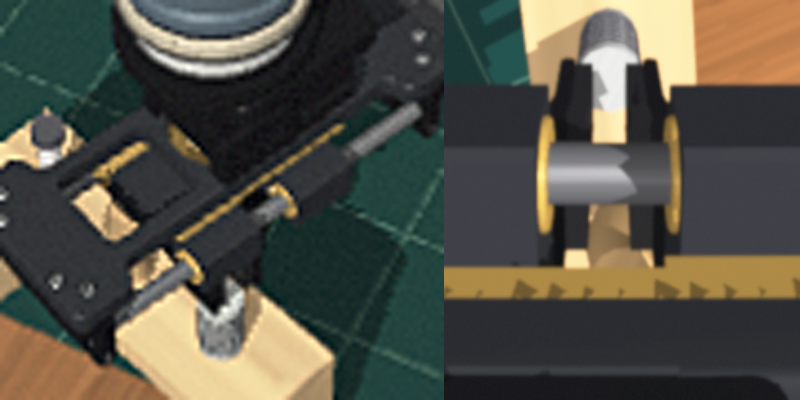

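The knob is at the right place horizontally, but the fingers closed above it. The tips therefore sit higher than the reported TCP, so I'll measure that offset from the wrist depth.

```bash
python3 - <<'E'
from h import *
st=read_state()
now=optics.capture('wrist')
for n,c,p in(('w1 shut',np.load('w1.npy',allow_pickle=True).item(),np.array([.4584,-.284,.1851])),('w6',np.load('w6.npy',allow_pickle=True).item(),np.array([.4618,.2104,.2139])),('now',now,st['position'])):
    W=cloud(c); a=np.radians(156.9); R=np.array([[np.cos(a),np.sin(a),0],[np.sin(a),-np.cos(a),0],[0,0,-1.]])
    T=((W-p)@R)*1000
    dark=c['color'].max(2)<60
    m=dark&(abs(T[...,1])<45)&(abs(T[...,0])<25)&(T[...,2]<20)&(T[...,2]>-90)
    print(n,m.sum())
    for v in range(282,306,4):
        us=np.flatnonzero(dark[v]&(abs(np.arange(640)-320)<70)); 
        if len(us): print(v,us.min(),us.max(),T[v,us[:3]].round().tolist(),T[v,us[-1]].round().tolist())
import rig; print([x for x in dir(bot) if x[0]!='_'])
E
```

```text
w1 shut 2251
286 303 342 [[11.0, -8.0, -41.0], [10.0, -7.0, -40.0], [10.0, -7.0, -40.0]] [10.0, 9.0, -41.0]
290 302 342 [[nan, nan, nan], [11.0, -8.0, -46.0], [11.0, -7.0, -46.0]] [11.0, 9.0, -45.0]
294 302 343 [[10.0, -8.0, -49.0], [11.0, -7.0, -50.0], [10.0, -7.0, -49.0]] [11.0, 9.0, -50.0]
298 301 343 [[10.0, -8.0, -53.0], [10.0, -8.0, -53.0], [11.0, -7.0, -54.0]] [10.0, 9.0, -53.0]
302 251 389 [[38.0, -17.0, -115.0], [37.0, -17.0, -114.0], [37.0, -16.0, -115.0]] [37.0, 16.0, -114.0]
w6 4013
282 267 329 [[-91.0, -60.0, 214.0], [-91.0, -57.0, 213.0], [-90.0, -56.0, 212.0]] [-90.0, 11.0, 213.0]
286 251 330 [[10.0, -29.0, -40.0], [10.0, -29.0, -41.0], [10.0, -28.0, -40.0]] [-95.0, 12.0, 212.0]
290 251 389 [[10.0, -29.0, -44.0], [11.0, -28.0, -46.0], [10.0, -28.0, -44.0]] [9.0, 32.0, -42.0]
294 251 389 [[10.0, -28.0, -49.0], [9.0, -28.0, -46.0], [9.0, -27.0, -47.0]] [9.0, 31.0, -46.0]
298 251 389 [[9.0, -27.0, -51.0], [9.0, -27.0, -50.0], [9.0, -27.0, -51.0]] [9.0, 30.0, -50.0]
302 251 389 [[9.0, -27.0, -54.0], [9.0, -26.0, -54.0], [9.0, -26.0, -54.0]] [9.0, 30.0, -54.0]
now 2628
286 294 349 [[10.0, -12.0, -40.0], [11.0, -11.0, -41.0], [10.0, -11.0, -39.0]] [10.0, 13.0, -40.0]
290 293 350 [[11.0, -12.0, -45.0], [11.0, -11.0, -45.0], [10.0, -11.0, -44.0]] [11.0, 13.0, -45.0]
294 292 351 [[11.0, -12.0, -50.0], [10.0, -12.0, -49.0], [11.0, -11.0, -50.0]] [10.0, 13.0, -49.0]
298 291 352 [[11.0, -12.0, -54.0], [10.0, -12.0, -53.0], [10.0, -11.0, -53.0]] [10.0, 13.0, -53.0]
302 251 389 [[37.0, -17.0, -114.0], [37.0, -16.0, -114.0], [37.0, -16.0, -115.0]] [37.0, 17.0, -114.0]
['PlanningError', 'hold_point_z']
```

True tips are about 38 mm behind the reported TCP, which explains both misses. I'll aim 38 mm lower from here.

drive_tool([
  [50,0,-0.02,0,0,0,0],
  [50,0,-0.02,0,0,0,0],
  [50,0,-0.02,0,0,0,0],
  [50,0,-0.02,0,0,0,0],
  [50,0,-0.02,0.12,0,0,0],
  [50,0,-0.02,0.24,0,0,0],
  [50,0,-0.02,0.34,0,0,0],
  [50,0,-0.02,0.34,0,0,0],
])

```text
time_s: 13.1
position: [0.4592, 0.2846, 0.0693]
tcp_rot: [[-0.92, 0.392, -0.003], [0.392, 0.92, -0.001], [0.003, -0.002, -1.0]]
force: [-0.4, -0.3, 0.2]
opening: 0.569
grasp_force: 0.0
```

drive_tool([
  [35,0,0,0,0,0,0],
  [20,0,0,0,0,0,0],
  [10,0,0,0,0,0,0],
  [10,0,0,0,0,0,0],
  [10,0,0,0,0,0,0],
  [10,0,0,0,0,0,0],
  [10,0,0,0,0,0,0],
])

```text
time_s: 13.8
position: [0.4615, 0.2859, 0.0714]
tcp_rot: [[-0.92, 0.393, 0.002], [0.393, 0.92, 0.002], [-0.001, 0.002, -1.0]]
force: [0.7, 2.8, 2.1]
opening: 0.223
grasp_force: 30.0
```

drive_tool([
  [10,0,0,-0.1,0,0,0],
  [10,0,0,-0.3,0,0,0],
  [10,0,0,-0.6,0,0,0],
  [10,0,0,-0.9,0,0,0],
  [10,0,0,-1,0,0,0],
  [10,0,0,-1,0,0,0],
])

```text
time_s: 14.4
position: [0.4611, 0.285, 0.1923]
tcp_rot: [[-0.92, 0.392, 0.003], [0.392, 0.92, 0.0], [-0.002, 0.001, -1.0]]
force: [-0.6, 0.3, -1.2]
opening: 0.219
grasp_force: 30.0
```

```bash
cat > pin.py <<'E'
from h import *
c=optics.capture('wrist'); st=read_state(); p=st['position']; R=st['tcp_rot']
T=((cloud(c)-p)@R)*1000
m=(abs(T[...,0])<30)&(abs(T[...,1])<30)&(T[...,2]>-62)&(T[...,2]<65)
print(p,m.sum())
for z in range(-60,60,8):
    k=m&(abs(T[...,2]-z)<4)
    if k.sum()>3: P=T[k]; print(z,k.sum(),P.min(0).round(1)[:2],P.max(0).round(1)[:2],np.median(P,0).round(1))
E
python3 pin.py; python3 -c "
from h import *
go(.470,-.0158,.191)"
```

```text
[0.45987806 0.28451708 0.19057396] 2761
-60 597 [  0.6 -17.5] [10.3 19.5] [  8.1   0.9 -58.7]
-52 731 [  1.5 -17.4] [10.3 19.6] [  8.    1.4 -52.2]
-44 650 [  1.6 -17.2] [10.4 19.6] [  8.    1.  -44.1]
-36 255 [  1.2 -17. ] [ 9.6 19.4] [  7.2   1.4 -37.3]
-28 36 [ 1.5 -7.5] [ 8.3 10.5] [  7.    1.9 -31.4]
-20 21 [ 1.9 -1.5] [3.3 4.1] [  2.9   1.5 -16.9]
-12 91 [-1.8 -3.2] [3.3 6.4] [  2.5   2.1 -11.7]
-4 89 [-1.  -2.8] [3.4 6.6] [ 2.3  1.6 -4.2]
4 83 [-1.3 -2.9] [3.6 6.8] [2.2 2.2 3.8]
12 74 [-2.4 -3. ] [3.5 7. ] [ 2.1  2.2 11.5]
20 63 [-0.3 -2.5] [3.3 6.6] [ 2.3  1.7 19.4]
28 62 [-1.4 -2.6] [3.5 6.8] [ 2.4  2.4 27.6]
36 7 [ 0.5 -0.1] [2.7 6.2] [ 1.9  2.5 33. ]
go [-1.060e+00 -2.269e+00 -2.000e-03] [-0.001 -0.    -0.   ]
```

drive_tool([
  [10,-0.06,-0.15,0,0,0,0],
  [10,-0.2,-0.45,0,0,0,0],
  [10,-0.35,-0.75,0,0,0,0],
  [10,-0.47,-1,0,0,0,0],
])

```text
time_s: 14.85
position: [0.4629, 0.1506, 0.1883]
tcp_rot: [[-0.92, 0.392, -0.006], [0.392, 0.92, -0.001], [0.005, -0.004, -1.0]]
force: [1.2, -0.4, -1.8]
opening: 0.22
grasp_force: 30.0
```

drive_tool([
  [10,-0.14,-0.3,0,0,0,0],
  [10,-0.28,-0.6,0,0,0,0],
  [10,-0.4,-0.85,0,0,0,0],
  [10,-0.45,-1,0,0,0,0],
  [10,-0.45,-1,0,0,0,0],
])

```text
time_s: 15.35
position: [0.466, 0.0189, 0.1886]
tcp_rot: [[-0.918, 0.396, -0.005], [0.396, 0.918, 0.0], [0.005, -0.002, -1.0]]
force: [0.8, 0.6, -1.6]
opening: 0.219
grasp_force: 30.0
```

```bash
python3 -c "
from h import *
go(.4676,-.0171,.191);print(read_state()['position'],read_state()['opening'])"
```

```text
go [-0.131 -0.27  -0.02 ] [-0.001 -0.003 -0.003]
[0.46598639 0.01893091 0.1886219 ] 0.21875834096803462
```

drive_tool([
  [10,-0.07,-0.15,0,0,0,0],
  [10,-0.12,-0.24,0,0,0,0],
  [10,-0.13,-0.27,0,0,0,0],
  [10,-0.13,-0.27,0,0,0,0],
  [10,-0.13,-0.27,0,0,0,0],
])

```text
time_s: 15.85
position: [0.4691, -0.0142, 0.1905]
tcp_rot: [[-0.92, 0.392, -0.001], [0.392, 0.92, 0.001], [0.001, 0.0, -1.0]]
force: [0.5, 1.0, -1.1]
opening: 0.218
grasp_force: 30.0
```

```bash
python3 -c "
from h import *
print(read_state()['position'])
optics.capture('wrist')
go(.4676,-.0171,.191)
c=optics.capture('wrist'); np.save('w7.npy',c,allow_pickle=True)
for pt in ([.4699,-.0159,.09],[.4699,-.0159,.143]): print(cv2.projectPoints(np.array([pt]),np.array(c['rvec'],float),np.array(c['tvec'],float),K(c),np.array(c['D'],float))[0])
"; python3 pin.py; python3 - <<'E'
from h import *
c=np.load('w7.npy',allow_pickle=True).item(); W=cloud(c); st=read_state()
# hole: within lug top patch pixels with depth deviating/dark
P=cv2.projectPoints(np.array([[.4699,-.0159,.09]]),np.array(c['rvec'],float),np.array(c['tvec'],float),K(c),np.array(c['D'],float))[0].ravel()
u0,v0=P.round().astype(int); g=cv2.cvtColor(c['color'],cv2.COLOR_BGR2GRAY)
for v in range(v0-24,v0+26,4): print(v,g[v,u0-28:u0+30:3])
print(u0,v0)
E
```

```text
[ 0.46909383 -0.01417795  0.19054463]
go [ 0.002 -0.028 -0.003] [ 0.    -0.001  0.   ]
[[[319.0245477  231.15649277]]]
[[[318.68706094 251.15330253]]]
[ 0.46933511 -0.01425794  0.19085153] 3046
-60 722 [ -0.  -18.2] [11.3 19.6] [  8.9   0.4 -59.6]
-52 746 [  1.7 -18. ] [11.2 18.8] [  9.    0.6 -52. ]
-44 657 [  2.3 -18. ] [11.4 18.9] [  8.9   0.6 -44.2]
-36 337 [  2.2 -18.1] [10.8 18.6] [  8.6   0.2 -37.2]
-28 92 [ 2.4 -8.3] [9.4 9.7] [  8.1   0.9 -30.6]
-20 5 [ 4.  -0.3] [4.4 2.7] [  4.2   1.2 -16.6]
-12 85 [ 0.5 -3.5] [4.4 5.5] [  3.6   0.7 -11.8]
-4 94 [-1.  -4.1] [4.4 5.7] [ 3.4  0.8 -4. ]
4 86 [-0.3 -3.7] [4.4 5.8] [3.5 1.3 3.9]
12 74 [-1.1 -3.9] [4.3 6.1] [ 3.5  1.4 12.1]
20 72 [ 0.8 -3.4] [4.6 5.7] [ 3.5  1.1 20.2]
28 58 [-0.1 -3.5] [4.3 5.8] [ 3.5  1.5 28.5]
36 15 [-0.3 -3.5] [4.2 5.9] [ 3.1  1.5 33.1]
207 [207 206 206 206 205 205 204 205 205 205 204 205 204 205 240 253 253 253
 253 254]
211 [254 254 254 253 253 221 218 219 219 218 219 219 218 219 217 222 222 223
 226 226]
215 [254 254 237 205 223 253 253 253 253 253 253 253 253 252 251 251 251 251
 251 251]
219 [218 206 206 
[... 160 characters left out ...]
 [201 200 201 200 224 253 253 242 134 130 144 163 240 253 253 253 253 253
 253 253]
231 [203 204 203 202 220 253 253 240 142 141 158 173 208 254 254 254 254 254
 254 254]
235 [206 205 207 206 222 254 252 255 233 152 145 176 240 254 254 254 254 254
 254 254]
239 [202 202 202 203 219 254 253 253 254 254 251 251 253 253 253 253 253 253
 253 253]
243 [167 165 165 164 188 254 254 254 254 254 254 254 254 254 254 254 254 254
 254 254]
247 [243 244 240 227 228 254 254 254 254 254 254 253 254 254 254 254 254 254
 254 254]
251 [255 255 255 255 255 255 255 255 255 251 177 213 253 255 255 255 255 255
 255 255]
255 [255 255 255 255 255 255 255 255 255 153 175 216 232 254 255 255 255 255
 255 255]
319 231
```

Hole in the image at (319.5,230.5), matching its prediction; the pin is about 2 mm off along tool y. I'll correct that and descend.

drive_tool([
  [10,-0.003,-0.018,0,0,0,0],
  [10,-0.003,-0.018,0.1,0,0,0],
  [10,-0.003,-0.018,0.2,0,0,0],
  [10,-0.003,-0.018,0.3,0,0,0],
  [10,-0.003,-0.018,0.38,0,0,0],
  [10,-0.003,-0.018,0.38,0,0,0],
])

```text
time_s: 16.6
position: [0.468, -0.0168, 0.1442]
tcp_rot: [[-0.92, 0.392, -0.003], [0.392, 0.92, 0.001], [0.003, -0.0, -1.0]]
force: [-0.7, 0.4, -1.2]
opening: 0.219
grasp_force: 30.0
```

```bash
python3 pin.py | grep -E "^(\[|-12|-4|4|12|20|28) "; python3 -c "
from h import *
print(read_state()['position'])"
```

```text
[ 0.46856922 -0.01694852  0.14485395] 6355
-12 84 [ 1.1 -3.5] [5.  5.4] [  4.1   0.6 -11.2]
-4 91 [-0.4 -4.2] [5.1 5.6] [ 4.   0.7 -4.2]
4 86 [ 0.5 -3.8] [4.8 5.7] [4.  1.2 3.7]
12 82 [-0.6 -4. ] [5.  5.9] [ 4.   1.3 12. ]
20 65 [ 1.4 -3.5] [4.8 5.5] [ 4.   0.7 20.3]
28 58 [ 1.  -3.6] [5.1 5.7] [ 4.1  1.  27.8]
[ 0.46856922 -0.01694852  0.14485395]
```

drive_tool([
  [10,-0.005,0,0.04,0,0,0],
  [10,-0.005,0,0.09,0,0,0],
  [10,-0.005,0,0.14,0,0,0],
  [10,-0.005,0,0.19,0,0,0],
  [10,-0.005,0,0.22,0,0,0],
  [10,-0.005,0,0.22,0,0,0],
])

```text
time_s: 17.25
position: [0.469, -0.0172, 0.1182]
tcp_rot: [[-0.92, 0.392, -0.001], [0.392, 0.92, 0.0], [0.001, -0.0, -1.0]]
force: [-0.2, 0.2, -1.9]
opening: 0.224
grasp_force: 30.0
```

drive_tool([
  [10,0,0,0.05,0,0,0],
  [10,0,0,0.1,0,0,0],
  [10,0,0,0.15,0,0,0],
  [10,0,0,0.2,0,0,0],
  [10,0,0,0.2,0,0,0],
])

```text
time_s: 17.75
position: [0.4688, -0.0172, 0.0939]
tcp_rot: [[-0.92, 0.393, -0.002], [0.393, 0.92, 0.001], [0.002, -0.0, -1.0]]
force: [0.1, 0.1, -1.1]
opening: 0.22
grasp_force: 30.0
```

```bash
python3 pin.py | grep -vE "^-6|^-5"; python3 -c "
from h import *
print(read_state()['force'])"
```

```text
[ 0.46916914 -0.01723179  0.09432039] 8258
-44 657 [  1.7 -18.3] [11.5 18.8] [  9.2   0.6 -44.2]
-36 365 [  2.3 -18.1] [11.1 19. ] [  8.8   0.1 -37.4]
-28 103 [ 2.8 -8.4] [9.8 9.6] [  8.1   0.6 -30.4]
-12 86 [ 0.6 -3.5] [5.1 5.4] [  3.9   0.7 -11.6]
-4 91 [-0.9 -4.2] [4.8 5.6] [ 3.6  0.7 -4.2]
4 2542 [-20.6 -26.2] [14.  29.4] [ 4.5 12.3  3.9]
12 333 [-15.2 -26.4] [14.1 28.9] [13.5  6.4 11.8]
20 881 [-15.2 -26.7] [14.1 29.3] [  2.9 -16.4  23.4]
28 695 [-14.3 -26.8] [14.  13.3] [  8.4 -17.4  24.5]
36 200 [ 13.  -26.6] [14.  13.3] [13.5 -7.3 35.7]
44 196 [ 12.9 -26.6] [14.1 13.2] [13.5 -6.9 43.7]
52 458 [  4.1 -26.3] [13.8 29.3] [11.4 18.4 53.6]
[ 0.49733156 -0.20565727 -1.87970077]
```

drive_tool([
  [10,0,0,0.05,0,0,0],
  [10,0,0,0.1,0,0,0],
  [10,0,0,0.15,0,0,0],
  [10,0,0,0.2,0,0,0],
  [10,0,0,0.24,0,0,0],
  [10,0,0,0.25,0,0,0],
  [10,0,0,0.25,0,0,0],
])

```text
time_s: 18.5
position: [0.4694, -0.0173, 0.0646]
tcp_rot: [[-0.92, 0.392, -0.001], [0.392, 0.92, 0.0], [0.001, -0.0, -1.0]]
force: [-0.1, -0.7, -0.8]
opening: 0.221
grasp_force: 30.0
```

drive_tool([
  [10,0,0,0.01,0,0,0],
  [10,0,0,0.02,0,0,0],
  [10,0,0,0.03,0,0,0],
  [10,0,0,0.03,0,0,0],
])

```text
time_s: 18.9
position: [0.4696, -0.0173, 0.0614]
tcp_rot: [[-0.92, 0.392, 0.0], [0.392, 0.92, -0.0], [-0.0, 0.0, -1.0]]
force: [-0.4, 0.1, 0.6]
opening: 0.22
grasp_force: 30.0
```

```bash
python3 pin.py | grep -vE "^-6|^-5"
```

```text
[ 0.46957761 -0.01727875  0.06139695] 11101
-44 663 [  2.1 -18.1] [11.  18.8] [  8.9   0.6 -44.1]
-36 329 [  1.6 -18. ] [10.9 18.8] [  8.4   0.6 -36.9]
-28 2048 [-10.5 -10.8] [14.6 29.3] [  9.8  13.  -29. ]
-20 434 [ 13.2 -10.7] [14.6 29.1] [ 14.    8.8 -20.1]
-12 1280 [-14.8 -26.9] [14.6 29.1] [  8.3 -17.5  -9.2]
-4 393 [-11.9 -26.9] [14.5 13.1] [14.  -9.5 -4.7]
4 312 [ 13.5 -26.8] [14.5 13.1] [14.  -6.7  3.8]
12 284 [ 13.4 -26.7] [14.4 13.2] [14.  -6.6 11.9]
20 679 [  3.  -26.7] [14.5 29.2] [11.7 18.6 20.8]
28 229 [ 13.5 -10.7] [14.4 29.2] [13.9  8.7 28. ]
36 100 [ 13.4 -10.4] [14.3 28.9] [13.9 10.2 34.1]
52 2885 [  4.9 -30. ] [30. 30.] [19.4 -2.4 50.9]
```

drive_tool([
  [10,0,0,0.01,0,0,0],
  [10,0,0,0.02,0,0,0],
  [10,0,0,0.025,0,0,0],
  [10,0,0,0.025,0,0,0],
])

```text
time_s: 19.35
position: [0.4698, -0.0173, 0.0611]
tcp_rot: [[-0.92, 0.392, 0.002], [0.392, 0.92, -0.001], [-0.002, 0.0, -1.0]]
force: [-5.1, 1.4, 25.1]
opening: 0.223
grasp_force: 29.9
```

Pin seated (25 N reaction at home height). Release, lift and move over the jaws.

drive_tool([
  [10,0,0,-0.02,0,0,0],
  [30,0,0,-0.025,0,0,0],
  [45,0,0,-0.025,0,0,0],
  [45,0,0,-0.025,0,0,0],
  [45,0,0,-0.025,0,0,0],
  [45,0,0,-0.2,0,0,0],
  [87,0,0,-0.5,0,0,0],
  [87,0,0,-0.6,0,0,0],
])

```text
time_s: 20.15
position: [0.4711, -0.0177, 0.1323]
tcp_rot: [[-0.92, 0.392, 0.004], [0.392, 0.92, -0.001], [-0.004, 0.0, -1.0]]
force: [0.5, -0.6, 0.9]
opening: 0.62
grasp_force: 0.0
```

```bash
python3 - <<'E'
from h import *
c=optics.capture('wrist'); W=cloud(c); st=read_state(); print(st['position'],st['opening'],st['force'])
d=np.hypot(W[...,0]-.470,W[...,1]+.016)
m=(d<.02)&(W[...,2]>.1)&(W[...,2]<.14); print(m.sum(),np.nanmax(W[m][:,2]),np.median(W[m],0))
E
```

```text
[ 0.47179792 -0.01788697  0.13318312] 0.6641519245426795 [1.03953249 0.05716794 0.12165481]
1347 0.12858215965723035 [ 0.46753173 -0.01574109  0.12607626]
```

Knob top is at 126 mm, so the pin is seated. Now straddle the jaws.

drive_tool([
  [87,-0.15,0,0,0,0,0],
  [87,-0.35,0,0,0,0,0],
  [87,-0.5,0,0,0,0,0],
  [87,-0.53,0,0,0,0,0],
  [87,-0.53,0,0,0,0,0],
  [87,-0.53,0,0,0,0,0],
])

```text
time_s: 20.8
position: [0.5263, -0.0416, 0.1295]
tcp_rot: [[-0.92, 0.392, -0.003], [0.392, 0.92, 0.001], [0.003, -0.0, -1.0]]
force: [-0.0, -0.3, 0.2]
opening: 0.996
grasp_force: 0.0
```

```bash
python3 - <<'E'
from h import *
c=optics.capture('wrist'); st=read_state(); p=st['position']; R=st['tcp_rot']; print(p,st['opening'])
W=cloud(c); T=((W-p)@R)*1000
h=(abs(W[...,2]-.09)<.003)&(T[...,0]>15)&(T[...,0]<52)&(abs(T[...,1])<50); print('jaw tops',T[h].min(0),T[h].max(0))
f=(c['color'].max(2)<60)&(T[...,2]>-55)&(T[...,2]<-40)&(abs(T[...,0])<15)
for sgn in(-1,1): k=f&(T[...,1]*sgn>0); print('finger',sgn,k.sum(),T[k].min(0),T[k].max(0))
go(*jig(.005,0,O=(.5255,-.0396),h=-23.2),.022)
E
```

```text
[ 0.52637135 -0.04162476  0.12966205] 0.9970856407610375
jaw tops [ 15.00675756 -26.81346199  36.888156  ] [51.99332874 29.31556211 42.6680169 ]
finger -1 676 [-10.19826068 -52.04626669 -54.9906589 ] [ 11.10657993 -42.56407494 -40.00988319]
finger 1 679 [ -9.9782111   43.33573669 -54.9632533 ] [ 11.2850032   52.83702945 -40.0439844 ]
go [-0.031  0.013  0.897] [-0.    -0.002  0.   ]
```

drive_tool([
  [87,-0.03,0.007,0.2,0,0,0],
  [87,-0.03,0.007,0.4,0,0,0],
  [87,-0.03,0.007,0.6,0,0,0],
  [87,-0.03,0.007,0.75,0,0,0],
  [87,-0.03,0.007,0.85,0,0,0],
  [87,-0.03,0.007,0.89,0,0,0],
  [87,-0.03,0.007,0.89,0,0,0],
])

```text
time_s: 21.55
position: [0.5312, -0.0427, 0.0232]
tcp_rot: [[-0.92, 0.392, -0.001], [0.392, 0.92, 0.0], [0.001, -0.0, -1.0]]
force: [0.3, -0.4, 0.2]
opening: 1.004
grasp_force: 0.0
```

drive_tool([
  [70,0,0,0,0,0,0],
  [60,0,0,0,0,0,0],
  [40,0,0,0,0,0,0],
  [40,0,0,0,0,0,0],
  [40,0,0,0,0,0,0],
  [40,0,0,0,0,0,0],
  [40,0,0,0,0,0,0],
])

```text
time_s: 22.25
position: [0.5318, -0.0431, 0.0238]
tcp_rot: [[-0.92, 0.392, 0.0], [0.392, 0.92, -0.0], [-0.0, -0.0, -1.0]]
force: [-0.5, -0.1, 3.2]
opening: 0.639
grasp_force: 30.0
```

drive_tool([
  [40,0,0,0,0,0,0],
  [40,0,0,0,0,0,0],
  [40,0,0,0,0,0,0],
  [40,0,0,0,0,0,0],
  [40,0,0,0,0,0,0],
])

```text
time_s: 22.75
position: [0.5318, -0.0431, 0.0238]
tcp_rot: [[-0.92, 0.392, 0.0], [0.392, 0.92, -0.0], [-0.0, -0.0, -1.0]]
force: [-1.4, -0.5, 5.8]
opening: 0.639
grasp_force: 30.0
```

```bash
python3 - <<'E'
from h import *
c=optics.capture('wrist'); W=cloud(c); d=np.hypot(W[...,0]-.470,W[...,1]+.016)
m=(d<.02)&(W[...,2]>.1)&(W[...,2]<.14); print('knob',m.sum(),np.nanmedian(W[m],0),np.nanmax(W[m][:,2]))
st=read_state(); print(st['opening']*87,st['grasp_force'],st['force'],st['time_s'])
s=optics.capture('side'); V=cloud(s); s0=np.load('side.npy',allow_pickle=True).item(); V0=cloud(s0)
for n,x,y in(('awl',.511,.273),('vice',.564,.253)):
    for v in(V0,V):
        k=(np.hypot(v[...,0]-x,v[...,1]-y)<.025)&(v[...,2]>.115)&(v[...,2]<.17); print(n,k.sum(),np.median(v[k],0).round(4))
E
```

```text
knob 5146 [ 0.46992947 -0.01687836  0.12636212] 0.12862092842318917
55.54195337173142 29.99907961115241 [-1.41873672 -0.94442569  5.59781155] 22.8
awl 171 [0.5106 0.2763 0.1452]
awl 173 [0.5106 0.2765 0.1454]
vice 99 [0.5643 0.2565 0.1486]
vice 100 [0.5643 0.2563 0.1488]
```

Everything checks out: pin seated, jaws squeezed at 30 N, other tools untouched.

```bash
python3 -c "
from rig import order
print(order.hand_in())"
```

```text
the job is handed in; nothing more can be done
None
```

The job is handed in at about 23 s: jaw folded shut against its stop, locking pin seated with its knob on the top lug, jaws still squeezed at 30 N, and the awl and pin vice measured unmoved (the other bystanders were not re-measured).

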